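Centre the grease pot on its pedestal

ROBOT

A 7-joint arm with a two-finger parallel gripper is mounted at the origin on a cart in front of the work surface, level with it; the furniture and walls round the work are solid. World frame = base frame: x ahead of the robot, y to its left, z up, the work surface at z = 0. Lengths are in m, angles in rad, forces in N, time in s.
With the tool pointing down it reaches from about 0.4 to 0.85 m from the base axis. Payload 4.5 kg.
Tool frame: the origin (TCP) lies midway between the tips of the shut fingers; the grasp point (between the pads) lies 19 mm behind it; z points along the fingers, y is the direction in which the jaws open and shut (so a half turn about z gives the same grasp; the last joint's range is limited). The gripper opens to 88 mm and grips with 3 to 60 N. Pads are 18 mm wide; open, the fingers measure 123 mm over their backs; the gripper's body (75 mm by 187 mm) begins 45 mm behind the grasp point.
Start: joints at [-1.141, 0.689, -0.195, 1.565, 0.157, 0.902, -0.215], TCP at [0.241, 0.577, 0.219] pointing down, gripper open.
Joint ranges: [-3.01, 3.01], [-0.46, 2.08], [-1.47, 1.51], [0.13, 2.56], [-1, 4.14], [0.04, 2.09], [-2.66, 2.66]. Speed limits (rad/s): [2.57, 2.57, 3.14, 3.14, 3.14, 3.14, 3.14].

INTERFACE

Orientations are given as a unit quaternion [x, y, z, w].
In Python, from plant import r gives the robot as it stands.
- The arm moves only by the tool play_rows, never from a script. Its argument "targets" is a list of rows, each an object of numbers: "jaw": the closure, from 0 (fully open) to 1 (shut); "dx", "dy", "dz": the shift along the tool's x, y, z in m; "yaw": the turn about the tool's z in rad. A call has exactly 5 rows; each row shifts and turns the pose as measured when the row begins, along the tool's axes as they then stand; what a row does not reach is not made up. A row lasts 1/10 s, in which the tool goes at most 50 mm and 8.59 degrees, less where a joint would pass 70% of its speed; a pose out of reach is approached as far as the arm can. A call with a gripper value outside its range is refused whole. The fingers move at their own pace and stop on an object; "squeeze" is the grip in N (left out, the last holds). Time passes only in rows, so rows that do not move let the fingers close, or fill a call up. It gives the time, the measured TCP pose, the force and the opening at its end, in the units of the state.
- r.get_state(): the state, without advancing time (a new reading comes with each control period).
- r.snapshot(name): name is "scene" or "top"; returns a dict with "frame" (400x640x3 uint8, red, green, blue), "z_map" (400x640 float32, m along the optical axis (not along the pixel's ray), 0 where there is no reading), "mtx" (3x3 intrinsics, pixels), "dist_coeffs" ([k1, k2, p1, p2, k3] as OpenCV has them; the pictures are not rectified), "position" and "orientation" of the camera in the world. Camera axes: x right, y up, looking along -z (the intrinsics and any distortion apply to the point x, -y, -z); pixel columns grow to the right and rows downward; lengths in m; the calibration is good to about 2 mm. A picture is of the moment at which its call begins.
- r.finish_job(): hands the job in, once; it reports no verdict.
The state is a dict: "clock": time; "q": joint angles; "qd": joint speeds; "joint_torque": joint torques, N m; "tool_pos": TCP position; "eef_rot": TCP orientation; "contact_force": force on the tool from outside, world axes, zero at the start; "moment": the same for the moment, N m; "opening": opening from 0.0 (shut) to 1.0 (fully open).
Only numpy, scipy, OpenCV 4.12 (cv2) and the standard library are available. Lean on these libraries where they do the work, as an engineer would, in place of code of your own. Each camera call takes 0.05 s, during which the arm holds its last target.

TASK

The stoneware grease pot was put down carelessly: it hangs far over one side of its small iron pedestal and could fall at any knock. Tap it over gently with the fingertips until it stands level in the centre of the pedestal, overhanging equally all round, then leave it. Do not lift or tip the pot, do not shove it hard, and do not shift the pedestal or the things lying round it.

Things in the scene. Friction and masses are not known exactly. Their poses are not given: they have to be found in the camera images.
- pot: Round tan stoneware pot, solid inside, 56 mm high, 0.2 to 0.4 kg, loose on the pedestal, about 20 mm off its centre in any direction. Origin: centre of its underside, z up. Radius 34 mm at the underside, 42 mm from 10 mm up, 44 mm at its widest (35 mm up), 42 mm at the rim. Slides under 1 to 3 N and stops where the push stops; pushed near the rim it may tip instead.
- stand: The dark iron pedestal: a round foot 120 mm across and under 10 mm thick, a slim stem, and a small flat round top 60 mm across whose surface is 60 mm above the bench. Loose, but heavy (2 kg). Origin: centre of its underside, on its axis, so the pot is centred when its origin is over this one; z points up.
- awl: Awl with a wooden bulb handle, 117 mm long, 30 mm high, lying beside the pedestal's foot; origin under its middle, at bench height. To be left alone.
- bolt: Rusty square-headed bolt with a nut, 96 mm long, 18 mm high, lying beside the pedestal's foot; origin under its middle. To be left alone.
- whetstone: Whetstone in a wooden bed, 202 x 63 mm, 43 mm high, to the right of the pedestal; origin under its middle. To be left alone.
- padlock: Old padlock, 80 x 52 mm, 16 mm high, lying flat at the left; origin under its middle. To be left alone.
- horseshoe: Horseshoe, 123 x 137 mm, 19 mm high, lying flat to the right, near the front; origin under its middle. To be left alone.
- bolt_tin: Open rusty tin, 75 mm across, 60 mm high, at the right; origin under its centre. To be left alone.
There are look-alikes about, which are no part of the job. Leave any blue, pink or red look-alike of the pot alone.

How it is judged:
By the outcome, as a careful person would: the job done as asked, in the order asked, and still so for the second after the job is handed in, with the robot touching nothing.
It also fails if it takes over 40 s, if anything falls off the work surface, if the arm or the gripper's body presses on something with over 40 N, if the wrist force passes 120 N, or if a joint passes its speed limit or range.

## Working session

There is one attempt and no reset: what is moved stays moved. The work goes in short steps, Python scripts to look and compute and a tool call to move; the robot and the scene stay as the last step left them, time stands still between calls to the robot, and variables do not carry over. Pictures are saved under pics/ and viewed, and the job is handed in when it is done.

Besides the shell and the picture viewer there is one more tool, called after "Request:" as name(argument=value, ...) on one line, values as JSON. play_rows: Moves the arm, as the interface text tells. Its arguments: {"type":"object","properties":{"targets":{"type":"array"},"squeeze":{"type":"number"}},"required":["targets"]}

```bash
ls; mkdir -p pics
cat > h.py <<'E'
import numpy as np,cv2,pickle
from plant import r
from scipy.spatial.transform import Rotation as R
def snap(n,tag):
    s=r.snapshot(n); pickle.dump(s,open(f'pics/{tag}.pkl','wb')); cv2.imwrite(f'pics/{tag}.png',s['frame'][:,:,::-1]); return s
def load(tag): return pickle.load(open(f'pics/{tag}.pkl','rb'))
def rays(s,uv):
    p=cv2.undistortPoints(np.array(uv,float).reshape(-1,1,2),np.array(s['mtx']),np.array(s['dist_coeffs'])).reshape(-1,2)
    d=np.c_[p[:,0],-p[:,1],-np.ones(len(p))]
    o=np.array(s['orientation']); M=R.from_quat(o).as_matrix() if o.size==4 else o
    return np.array(s['position']),d@M.T
def plane(s,uv,z):
    c,d=rays(s,uv); t=(z-c[2])/d[:,2]; return c+d*t[:,None]
def depth(s,uv):
    c,d=rays(s,uv); uv=np.array(uv,int).reshape(-1,2); return c+d*s['z_map'][uv[:,1],uv[:,0]][:,None]
E
python3 - <<'E'
from h import *
for n in('scene','top'):
    s=snap(n,n+'0'); print(n,s['position'],s['orientation'],s['mtx'],s['dist_coeffs'])
st=r.get_state(); print({k:np.round(v,3) for k,v in st.items()})
E
```

```text
pics
scene [-0.59729107  0.79900749  0.98504426] [-0.23036738  0.40469052  0.77612556 -0.42518886] [[518.95597552   0.         314.57211449]
 [  0.         518.95597552 200.12613334]
 [  0.           0.           1.        ]] [-0.14886209  0.          0.          0.          0.        ]
top [0.35520871 0.09913175 1.36673057] [ 0.0426527  -0.04645322 -0.70021388  0.7111423 ] [[503.30636383   0.         321.84300708]
 [  0.         503.30636383 198.56590958]
 [  0.           0.           1.        ]] [-0.01917901  0.          0.          0.          0.        ]
{'clock': np.float64(0.1), 'q': array([-1.141,  0.69 , -0.195,  1.566,  0.157,  0.903, -0.215]), 'qd': array([-0.   , -0.003, -0.001, -0.002, -0.   ,  0.002,  0.   ]), 'joint_torque': array([-3.0000e-03, -5.2850e+01, -1.2710e+00, -1.5384e+01, -5.3000e-02,
        2.0000e-03,  0.0000e+00]), 'tool_pos': array([0.241, 0.576, 0.218]), 'eef_rot': array([ 0.197,  0.98 , -0.001, -0.   ]), 'contact_force': array([-0.101,  0.403,  0.624]), 'moment': array([ 0.008,  0.046, -0.019]), 'opening': np.float64(0.999)}
```

View pics/scene0.png

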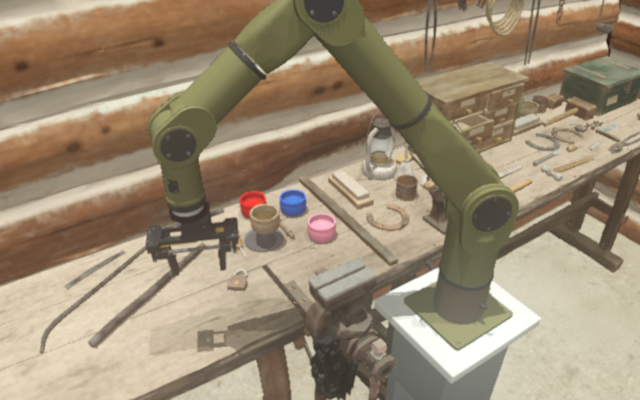

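View pics/top0.png

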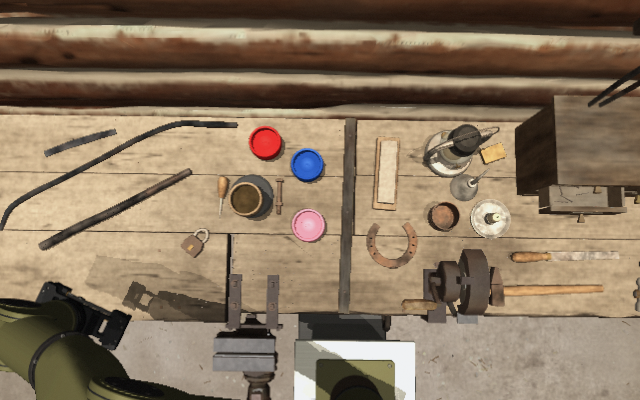

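Candidates for the pot in the top view: tan pot (246,199), red (265,142), blue (307,165), pink (308,225) and the rusty tin (443,215). I choose the tan one on the dark foot at (250,198). Next is a close crop and a measurement.

Run:
```python
from h import *
s=load('top0'); a=s['frame'][155:245,195:335,::-1]; a=cv2.resize(a,None,fx=5,fy=5,interpolation=cv2.INTER_CUBIC)
cv2.imwrite('pics/c0.png',a)
s=load('scene0'); a=s['frame'][185:260,215:345,::-1]; a=cv2.resize(a,None,fx=6,fy=6,interpolation=cv2.INTER_CUBIC)
cv2.imwrite('pics/c1.png',a)
for n in('top0','scene0'):
    s=load(n); z=s['z_map']
    vv,uu=np.mgrid[0:400,0:640]; P=depth(s,np.c_[uu.ravel(),vv.ravel()]); P[z.ravel()==0]=9
    np.save(f'pics/{n}.npy',P.reshape(400,640,3))
P=np.load('pics/top0.npy')
for u,v in [(246,199),(246,181),(246,183),(228,199),(265,199),(268,205),(250,216),(240,230),(307,165),(308,225),(265,142),(222,185),(280,197)]: print(u,v,P[v,u].round(4))
```

```text
246 199 [0.5111 0.2851 0.1045]
246 181 [0.5718 0.3003 0.0127]
246 183 [0.5503 0.2849 0.1156]
228 199 [0.5081 0.3272 0.123 ]
265 199 [0.5236 0.2474 0.0103]
268 205 [0.5072 0.2387 0.0111]
250 216 [0.471  0.2779 0.0734]
240 230 [0.439  0.3139 0.0005]
307 165 [0.6139 0.1345 0.0379]
308 225 [0.4527 0.1288 0.0374]
265 142 [0.6742 0.2485 0.0419]
222 185 [0.5572 0.3618 0.0301]
280 197 [0.5291 0.2065 0.0153]
```

View pics/c0.png

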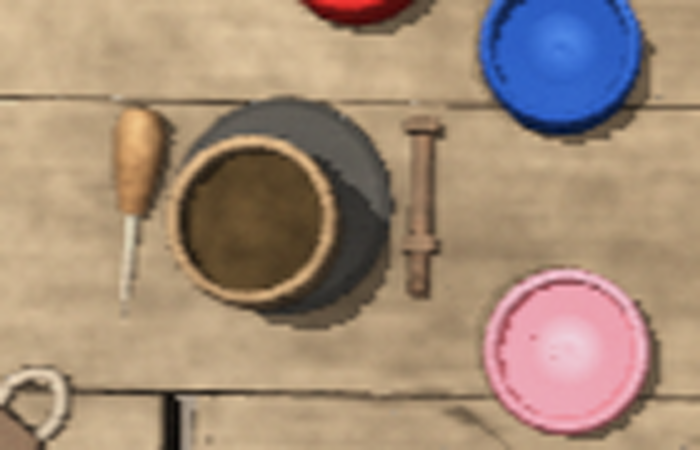

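View pics/c1.png

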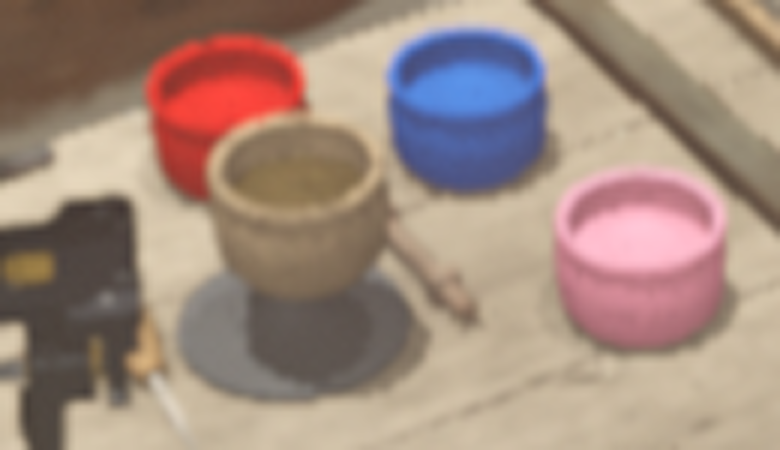

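```bash
cat > meas.py <<'E'
from h import *
from scipy.optimize import least_squares
def fitc(p,rad=None):
    c0=p.mean(0)
    if rad: f=lambda x:np.hypot(*(p-x[:2]).T)-rad; x=least_squares(f,c0,loss='soft_l1',f_scale=.001)
    else: f=lambda x:np.hypot(*(p-x[:2]).T)-x[2]; x=least_squares(f,[*c0,.05],loss='soft_l1',f_scale=.001)
    return x.x,np.sqrt(np.mean(f(x.x)**2))
def grid(s):
    vv,uu=np.mgrid[0:400,0:640]; uv=np.c_[uu.ravel(),vv.ravel()]; P=depth(s,uv); P[s['z_map'].ravel()==0]=9; return P.reshape(400,640,3)
def near(P,c,rad): return np.hypot(P[...,0]-c[0],P[...,1]-c[1])<rad
def run(s,c=(.52,.275),name=''):
    P=grid(s); N=near(P,c,.11)
    pot=(N&(P[...,2]>.064)&(P[...,2]<.13)).astype(np.uint8)
    hsv=cv2.cvtColor(s['frame'],cv2.COLOR_RGB2HSV)
    foot=(N&(P[...,2]>.005)&(P[...,2]<.02)&(hsv[...,1]<70)).astype(np.uint8)
    foot=cv2.morphologyEx(foot,cv2.MORPH_OPEN,np.ones((2,2),np.uint8))
    n,l,st,_=cv2.connectedComponentsWithStats(foot); 
    foot=(l==1+np.argmax(st[1:,4])).astype(np.uint8)
    z=np.median(P[...,2][foot>0])
    # rim points by depth
    rim=P[(pot>0)&(P[...,2]>.112)][:,:2]
    x,e=fitc(rim); print(name,'rim depth fit',x.round(4),e.round(4),len(rim), 'zmax',P[...,2][pot>0].max().round(4))
    # foot edge
    cs,_=cv2.findContours(foot,cv2.RETR_EXTERNAL,cv2.CHAIN_APPROX_NONE); k=max(cs,key=len).reshape(-1,2)
    pd=cv2.dilate(pot,np.ones((7,7),np.uint8)); k=k[pd[k[:,1],k[:,0]]==0]
    q=plane(s,k,.009)[:,:2]
    f,e=fitc(q,.0595); f2,e2=fitc(q)
    print(name,'foot z',z.round(4),'r60',f.round(4),e.round(4),'free',f2.round(4),e2.round(4),len(q))
    return x,f
if __name__=='__main__':
    import sys
    for n in sys.argv[1:]:
        x,f=run(load(n),name=n); print('offset pot-stand',(x[:2]-f[:2]).round(4))
E
python3 meas.py top0 scene0
```

```text
top0 rim depth fit [0.5114 0.2876 0.0399] 0.0017 228 zmax 0.1241
top0 foot z 0.01 r60 [0.5282 0.2872] 0.0023 free [0.53   0.2842 0.0569] 0.0019 69
offset pot-stand [-0.0167  0.0004]
scene0 rim depth fit [0.5086 0.2899 0.0399] 0.0027 103 zmax 0.1178
scene0 foot z 0.0091 r60 [0.5317 0.2855] 0.0181 free [0.5199 0.2901 0.0504] 0.0156 93
offset pot-stand [-0.0231  0.0045]
```

```bash
cat >> meas.py <<'E'
def overlay(n,x,f,out,scale=6):
    s=load(n); fr=s['frame'].copy()[:,:,::-1]
    M=R.from_quat(s['orientation']).as_matrix()
    def proj(p):
        d=(p-np.array(s['position']))@M; d=np.c_[d[:,0],-d[:,1],-d[:,2]]
        return cv2.projectPoints(d,np.zeros(3),np.zeros(3),s['mtx'],np.array(s['dist_coeffs']))[0].reshape(-1,2)
    t=np.linspace(0,2*np.pi,200)
    c=proj(np.array([[f[0],f[1],.05]]))[0].astype(int); u0,v0=c-[55,45]
    a=cv2.resize(fr[v0:v0+90,u0:u0+110],None,fx=scale,fy=scale,interpolation=cv2.INTER_CUBIC)
    for (cc,rr,z,col) in((f,.06,.009,(0,255,0)),(x,.042,.116,(0,0,255)),(x,.044,.095,(255,0,0))):
        q=proj(np.c_[cc[0]+rr*np.cos(t),cc[1]+rr*np.sin(t),0*t+z]); q=((q-[u0,v0]+.5)*scale).astype(np.int32)
        cv2.polylines(a,[q],True,col,1)
    cv2.imwrite(out,a)
E
python3 - <<'E'
from meas import *
overlay('top0',(.5105,.2876),(.530,.2845),'pics/o1.png'); overlay('scene0',(.5105,.2876),(.530,.2845),'pics/o2.png')
E
```

```text
(no output)
```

View pics/o1.png

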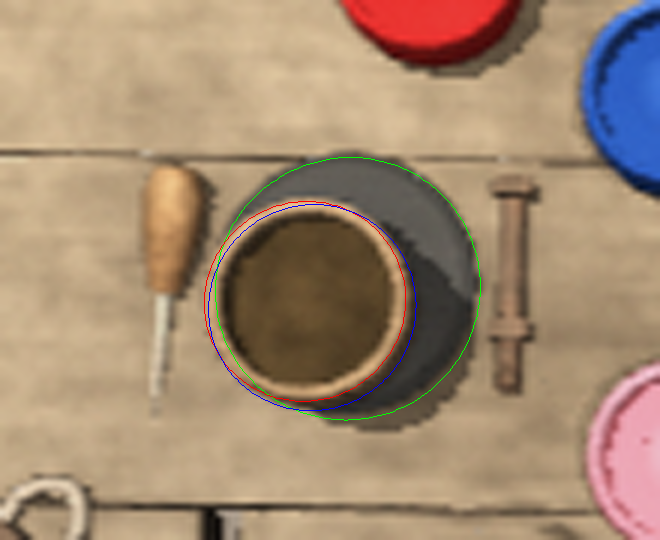

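View pics/o2.png

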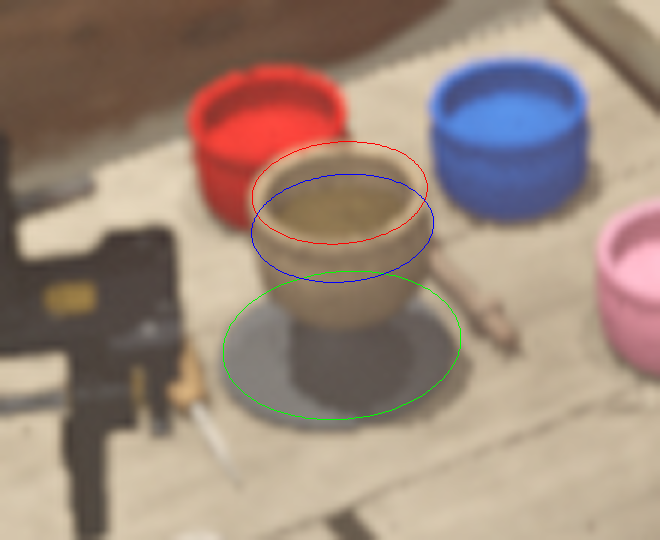

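```bash
cat > edge.py <<'E'
from meas import *
def proj(s,p):
    M=R.from_quat(s['orientation']).as_matrix()
    d=(p-np.array(s['position']))@M; d=np.c_[d[:,0],-d[:,1],-d[:,2]]
    return cv2.projectPoints(d,np.zeros(3),np.zeros(3),s['mtx'],np.array(s['dist_coeffs']))[0].reshape(-1,2)
def edge(s,ch,c,z,r0,r1,angs):
    out=[]; rr=np.linspace(r0,r1,60)
    for a in np.radians(angs):
        p=np.c_[c[0]+rr*np.cos(a),c[1]+rr*np.sin(a),0*rr+z]; uv=proj(s,p).astype(np.float32)
        v=cv2.remap(ch.astype(np.float32),uv[:,0].reshape(1,-1),uv[:,1].reshape(1,-1),cv2.INTER_LINEAR).ravel()
        g=np.abs(np.gradient(cv2.GaussianBlur(v.reshape(1,-1),(9,1),0).ravel()))
        i=np.argmax(g)
        if 2<i<57: out.append([c[0]+rr[i]*np.cos(a),c[1]+rr[i]*np.sin(a)])
    return np.array(out)
def inl(p,rad):
    for _ in range(4):
        x,e=fitc(p,rad); d=np.abs(np.hypot(*(p-x[:2]).T)-rad); p=p[d<max(.002,2*np.median(d))]
    y,e2=fitc(p); return x,e,y,len(p)
def both(s,c_p,c_f,fa,pa=range(0,360,5),zf=.009):
    hsv=cv2.cvtColor(s['frame'],cv2.COLOR_RGB2HSV); sat=hsv[...,1]; sat=(s['frame'].max(2).astype(float)-s['frame'].min(2))
    f=inl(edge(s,sat,c_f,zf,.048,.074,fa),.06)
    L=cv2.cvtColor(s['frame'],cv2.COLOR_RGB2LAB)[...,0]
    i=edge(s,L,c_p,.116,.030,.0405,pa); 
    o=edge(s,L,c_p,.116,.0395,.047,pa)
    print('foot',[np.round(q,4) for q in f])
    for n,q in(('rim in',i),('rim out',o)):
        try:
            x,e=fitc(q); print(n,x.round(4),e.round(4),len(q),'off',(x[:2]-f[0][:2]).round(4))
        except Exception as ex: print(n,ex)
if __name__=='__main__':
    # world angles 0=+x (image up in top view), 90=+y (left)
    both(load('top0'),(.511,.2865),(.530,.2845),list(range(-150,35,4)))
    both(load('scene0'),(.507,.2895),(.5265,.2865),list(range(60,290,4)))
E
python3 edge.py
```

```text
foot [array([0.5319, 0.2858]), np.float64(0.0007), array([0.5319, 0.2857, 0.0599]), np.int64(33)]
rim in [0.5113 0.2868 0.0368] 0.0011 72 off [-0.0205  0.0011]
rim out [0.5117 0.287  0.0423] 0.0014 70 off [-0.0202  0.0012]
foot [array([0.5242, 0.292 ]), np.float64(0.001), array([0.5229, 0.2917, 0.0589]), np.int64(45)]
rim in [0.5086 0.2891 0.0351] 0.0008 72 off [-0.0157 -0.0029]
rim out [0.5073 0.2898 0.0434] 0.002 72 off [-0.0169 -0.0022]
```

Run:
```python
from meas import *
P=grid(load('top0'))
m=(P[...,0]>.15)&(P[...,0]<.45)&(P[...,1]>.1)&(P[...,1]<.45)&(P[...,2]<.4)
for x in np.arange(.16,.45,.03):
    k=m&(abs(P[...,0]-x)<.015); print(round(x,2),P[...,2][k].max().round(3) if k.any() else None, [ (P[...,1][k&(P[...,2]>.03)].min().round(2),P[...,1][k&(P[...,2]>.03)].max().round(2)) if (k&(P[...,2]>.03)).any() else 0])
st=r.get_state(); Rm=R.from_quat(st['eef_rot']).as_matrix()
print(Rm[:,0],Rm[:,1], Rm.T@(np.array([.425,.286,.218])-st['tool_pos']), np.degrees(np.arctan2(Rm[1,0],Rm[0,0])))
```

```text
0.16 0.156 [(np.float64(0.2), np.float64(0.36))]
0.19 0.149 [(np.float64(0.24), np.float64(0.34))]
0.22 0.019 [0]
0.25 0.023 [0]
0.28 0.021 [0]
0.31 0.021 [0]
0.34 0.008 [0]
0.37 0.021 [0]
0.4 0.065 [(np.float64(0.11), np.float64(0.15))]
0.43 0.064 [(np.float64(0.1), np.float64(0.17))]
[-9.22726186e-01  3.85456052e-01 -1.31707754e-04] [ 0.38545574  0.92272487 -0.00164004] [-2.81808659e-01 -1.96680576e-01  2.60981736e-04] 157.32794434241106
```

Request:
play_rows(targets=[{"jaw":0.3,"dx":-0.03,"dy":-0.02,"dz":0,"yaw":0},{"jaw":0.5,"dx":-0.035,"dy":-0.025,"dz":0,"yaw":0},{"jaw":0.5,"dx":-0.035,"dy":-0.025,"dz":0,"yaw":0},{"jaw":0.5,"dx":-0.035,"dy":-0.025,"dz":0,"yaw":0},{"jaw":0.5,"dx":-0.035,"dy":-0.025,"dz":0,"yaw":0}])

```text
clock: 0.6
tool_pos: [0.3483, 0.4009, 0.2149]
eef_rot: [0.189, 0.982, 0.0, -0.003]
contact_force: [0.9, 0.7, -0.2]
opening: 0.569
```

Request:
play_rows(targets=[{"jaw":0.5,"dx":-0.03,"dy":-0.02,"dz":0,"yaw":0},{"jaw":0.5,"dx":-0.03,"dy":-0.02,"dz":0,"yaw":0},{"jaw":0.5,"dx":-0.02,"dy":-0.015,"dz":0,"yaw":0},{"jaw":0.5,"dx":0,"dy":0,"dz":0,"yaw":-0.13},{"jaw":0.5,"dx":0,"dy":0,"dz":0,"yaw":-0.13}])

```text
clock: 1.1
tool_pos: [0.4078, 0.3064, 0.213]
eef_rot: [0.063, 0.998, -0.004, -0.003]
contact_force: [0.5, 0.7, 0.6]
opening: 0.5
```

```bash
cat > st.py <<'E'
from h import *
import sys
tg=np.array([float(a) for a in sys.argv[1:4]])
st=r.get_state(); Rm=R.from_quat(st['eef_rot']).as_matrix()
print('clk',st['clock'],'pos',np.round(st['tool_pos'],4),'F',np.round(st['contact_force'],2),'op',st['opening'])
print('tool-frame to go',(Rm.T@(tg-st['tool_pos'])).round(4),'yaw to go',np.round(-((np.pi-np.arctan2(Rm[1,0],Rm[0,0])+np.pi)%(2*np.pi)-np.pi),3),'tilt',Rm[:,2].round(3))
E
python3 st.py .425 .286 .085
```

```text
clk 1.1 pos [0.4078 0.3064 0.213 ] F [0.51 0.65 0.65] op 0.4998613193694438
tool-frame to go [-0.0204 -0.017   0.128 ] yaw to go -0.127 tilt [-0.006 -0.007 -1.   ]
```

Request:
play_rows(targets=[{"jaw":0.5,"dx":0,"dy":0,"dz":0,"yaw":-0.127},{"jaw":0.5,"dx":-0.015,"dy":-0.02,"dz":0.01,"yaw":0},{"jaw":0.5,"dx":0,"dy":0,"dz":0.03,"yaw":0},{"jaw":0.5,"dx":0,"dy":0,"dz":0.03,"yaw":0},{"jaw":0.5,"dx":0,"dy":0,"dz":0.02,"yaw":0}])

```text
clock: 1.6
tool_pos: [0.4256, 0.2849, 0.1222]
eef_rot: [-0.003, 1.0, -0.002, -0.001]
contact_force: [0.2, 0.5, -0.2]
opening: 0.503
```

```bash
python3 st.py .425 .286 .085
```

```text
clk 1.6 pos [0.4256 0.2849 0.1222] F [ 0.16  0.53 -0.23] op 0.502563999198663
tool-frame to go [0.0005 0.0013 0.0372] yaw to go 0.005 tilt [-0.002 -0.004 -1.   ]
```

Request:
play_rows(targets=[{"jaw":0.5,"dx":0,"dy":0.001,"dz":0.02,"yaw":0.005},{"jaw":0.5,"dx":0,"dy":0,"dz":0.017,"yaw":0},{"jaw":0.5,"dx":-0.01,"dy":0,"dz":0,"yaw":0},{"jaw":0.5,"dx":-0.01,"dy":0,"dz":0,"yaw":0},{"jaw":0.5,"dx":0,"dy":0,"dz":0,"yaw":0}])

```text
clock: 2.1
tool_pos: [0.446, 0.2841, 0.0811]
eef_rot: [0.0, 1.0, -0.004, -0.003]
contact_force: [0.3, -0.4, 1.1]
opening: 0.501
```

```bash
python3 st.py .455 .286 .085
python3 - <<'E'
from edge import *
for n in('top','scene'): s=snap(n,n+'1')
overlay('top1',(.5115,.2870),(.532,.2858),'pics/o3.png')
overlay('scene1',(.508,.2893),(.5242,.292),'pics/o4.png')
both(load('top1'),(.511,.2865),(.530,.2845),list(range(-150,35,4)))
E
```

```text
clk 2.1 pos [0.446  0.2841 0.0811] F [ 0.28 -0.45  1.15] op 0.5008242432015262
tool-frame to go [-0.009   0.0019 -0.004 ] yaw to go -0.0 tilt [-0.006 -0.008 -1.   ]
foot [array([0.5318, 0.2857]), np.float64(0.0007), array([0.5315, 0.286 , 0.0604]), np.int64(34)]
rim in [0.5113 0.286  0.0368] 0.0023 72 off [-0.0205  0.0002]
rim out [0.5111 0.2872 0.0426] 0.0017 72 off [-0.0207  0.0014]
```

View pics/o3.png

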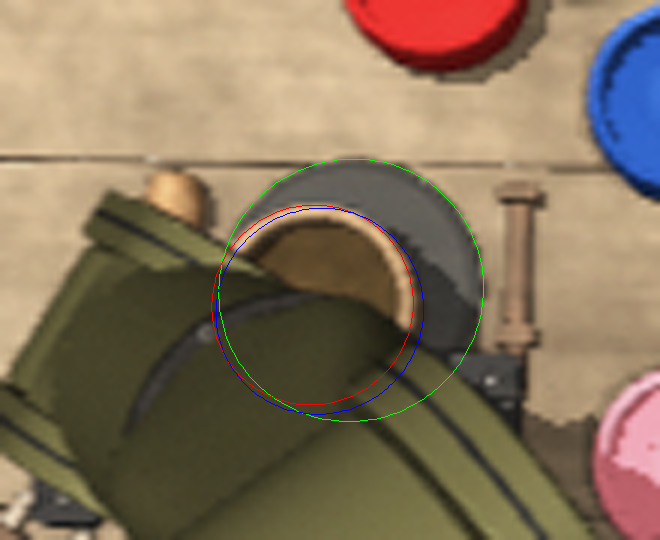

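View pics/o4.png

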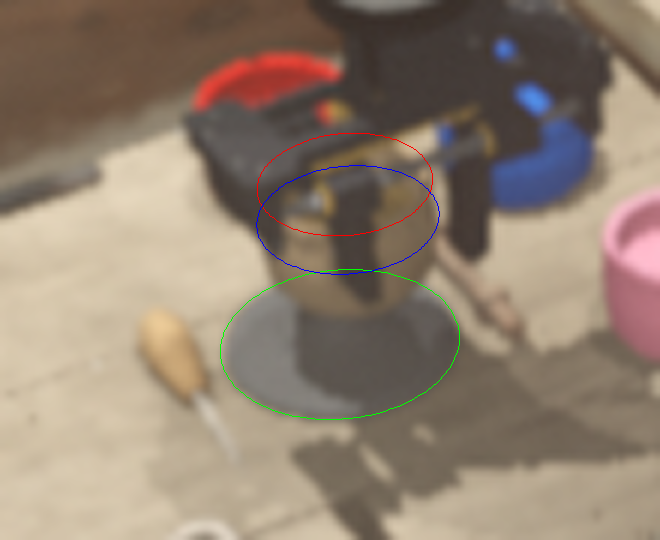

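Request:
play_rows(targets=[{"jaw":0.5,"dx":0,"dy":0.0015,"dz":-0.003,"yaw":0},{"jaw":0.5,"dx":-0.004,"dy":0,"dz":0,"yaw":0},{"jaw":0.5,"dx":-0.004,"dy":0,"dz":0,"yaw":0},{"jaw":0.5,"dx":-0.003,"dy":0,"dz":0,"yaw":0},{"jaw":0.5,"dx":-0.002,"dy":0,"dz":0,"yaw":0}])

```text
clock: 2.7
tool_pos: [0.4588, 0.2866, 0.0866]
eef_rot: [-0.001, 1.0, -0.003, -0.003]
contact_force: [-0.6, -0.4, 0.3]
opening: 0.501
```

```bash
python3 st.py .480 .286 .085
```

```text
clk 2.7 pos [0.4588 0.2866 0.0866] F [-0.63 -0.38  0.34] op 0.5008296835648709
tool-frame to go [-0.0212 -0.0006  0.0015] yaw to go 0.002 tilt [-0.005 -0.006 -1.   ]
```

Request:
play_rows(targets=[{"jaw":0.5,"dx":-0.002,"dy":0,"dz":0.001,"yaw":0},{"jaw":0.5,"dx":-0.002,"dy":0,"dz":0,"yaw":0},{"jaw":0.5,"dx":-0.002,"dy":0,"dz":0,"yaw":0},{"jaw":0.5,"dx":-0.002,"dy":0,"dz":0,"yaw":0},{"jaw":0.5,"dx":-0.002,"dy":0,"dz":0,"yaw":0}])

```text
clock: 3.2
tool_pos: [0.467, 0.2863, 0.085]
eef_rot: [-0.001, 1.0, -0.004, -0.005]
contact_force: [-4.8, -0.9, 3.9]
opening: 0.502
```

```bash
python3 st.py .480 .286 .085;  python3 - <<'E'
from edge import *
for n in('top',): s=snap(n,n+'2')
both(load('top2'),(.513,.2865),(.530,.2845),list(range(-110,35,4)),list(range(-60,60,4)))
overlay('top2',(.5115,.2870),(.532,.2858),'pics/o5.png')
E
```

```text
clk 3.2 pos [0.467  0.2863 0.085 ] F [-4.81 -0.95  3.88] op 0.5023849738847534
tool-frame to go [-0.013  -0.0004 -0.0001] yaw to go 0.003 tilt [-0.01  -0.007 -1.   ]
foot [array([0.5322, 0.286 ]), np.float64(0.0007), array([0.5322, 0.2861, 0.0601]), np.int64(29)]
rim in [0.5153 0.2846 0.0338] 0.002 30 off [-0.017  -0.0014]
rim out [0.5031 0.289  0.0513] 0.0016 30 off [-0.0291  0.003 ]
```

View pics/o5.png

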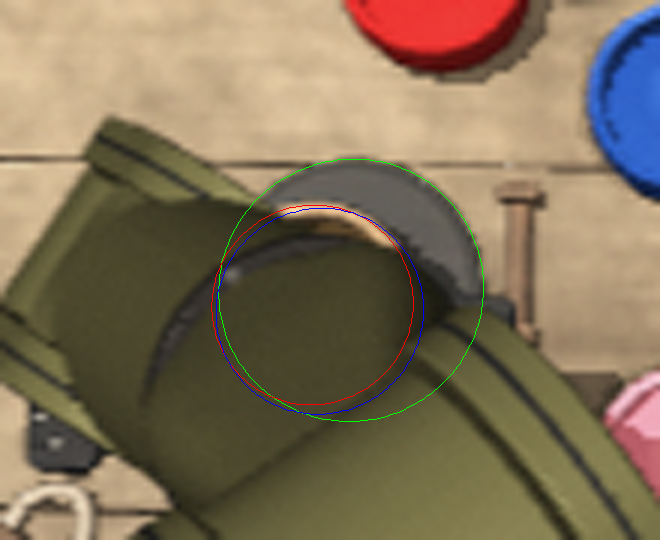

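Run:
```python
from edge import *
s=snap('scene','scene2')
overlay('scene2',(.508,.2893),(.5242,.292),'pics/o6.png')
for n in('top1','top2'):
    s=load(n);P=grid(s)
    m=near(P,(.51,.286),.06)&(P[...,2]>.06)&(P[...,2]<.125)
    print(n,P[m][:,:2].max(0),np.percentile(P[m][:,0],98),m.sum(),P[m&(P[...,2]>.108)][:,2].mean())
    # rim edge outward along few angles
    L=cv2.cvtColor(s['frame'],cv2.COLOR_RGB2LAB)[...,0]
    for a in(-20,-10,0,10,20): print(a,edge(s,L,(.5115,.287),.116,.037,.050,[a]).round(4))
st=r.get_state(); print(st['contact_force'],st['moment'])
```

```text
top1 [0.56133415 0.32197002] 0.5524947828410475 382 0.1156788266948309
-20 [[0.5514 0.2725]]
-10 [[0.5488 0.2804]]
0 [[0.5494 0.287 ]]
10 [[0.549  0.2936]]
20 [[0.5469 0.2999]]
top2 [0.55635203 0.30025306] 0.5534864722598384 77 0.11583155669817286
-20 [[0.5517 0.2724]]
-10 [[0.549  0.2804]]
0 [[0.5494 0.287 ]]
10 [[0.549  0.2936]]
20 [[0.5483 0.3004]]
[-3.70191969 -0.12876036  2.64169361] [-0.02107555  0.75769193 -0.02982924]
```

View pics/o6.png

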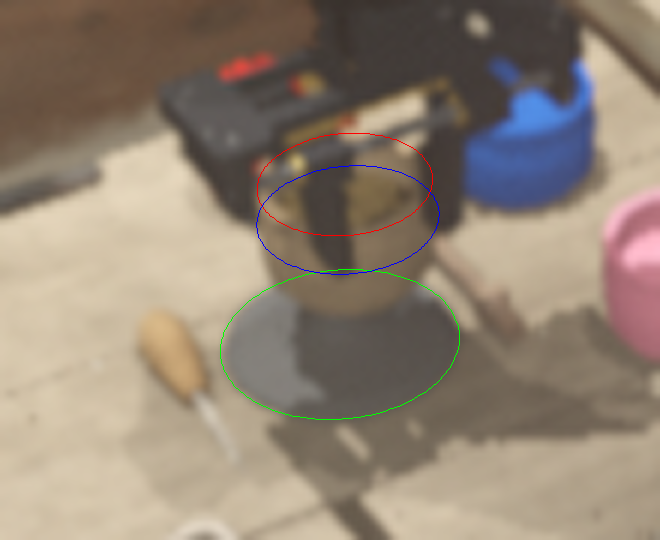

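Request:
play_rows(targets=[{"jaw":0.5,"dx":0.004,"dy":0,"dz":0,"yaw":0},{"jaw":0.5,"dx":0,"dy":0,"dz":0,"yaw":0},{"jaw":0.5,"dx":-0.002,"dy":0,"dz":0,"yaw":0},{"jaw":0.5,"dx":-0.002,"dy":0,"dz":0,"yaw":0},{"jaw":0.5,"dx":-0.001,"dy":0,"dz":0,"yaw":0}])

```text
clock: 3.8
tool_pos: [0.4692, 0.2862, 0.085]
eef_rot: [-0.001, 1.0, -0.004, -0.004]
contact_force: [-2.3, 0.0, 2.2]
opening: 0.497
```

```bash
python3 st.py .480 .286 .085
```

```text
clk 3.8 pos [0.4692 0.2862 0.085 ] F [-2.31  0.01  2.19] op 0.496545159105043
tool-frame to go [-0.0108 -0.0002 -0.0001] yaw to go 0.002 tilt [-0.007 -0.007 -1.   ]
```

Request:
play_rows(targets=[{"jaw":0.5,"dx":-0.001,"dy":0,"dz":0,"yaw":0},{"jaw":0.5,"dx":-0.001,"dy":0,"dz":0,"yaw":0},{"jaw":0.5,"dx":-0.001,"dy":0,"dz":0,"yaw":0},{"jaw":0.5,"dx":-0.001,"dy":0,"dz":0,"yaw":0},{"jaw":0.5,"dx":-0.001,"dy":0,"dz":0,"yaw":0}])

```text
clock: 4.3
tool_pos: [0.4719, 0.2862, 0.0849]
eef_rot: [-0.002, 1.0, -0.004, -0.006]
contact_force: [-3.8, -0.8, 2.9]
opening: 0.496
```

```bash
python3 st.py .480 .286 .085;python3 - <<'E'
from edge import *
s=snap('scene','scene3')
overlay('scene3',(.508,.2893),(.5242,.292),'pics/o7.png')
s=snap('top','top3')
overlay('top3',(.5115,.2870),(.532,.2858),'pics/o8.png')
L=cv2.cvtColor(s['frame'],cv2.COLOR_RGB2LAB)[...,0]
for a in(-20,-10,0,10,20): print(a,edge(s,L,(.5115,.287),.116,.037,.060,[a]).round(4))
E
```

```text
clk 4.3 pos [0.4719 0.2862 0.0849] F [-3.82 -0.85  2.86] op 0.49637889777819505
tool-frame to go [-0.0081 -0.0002 -0.0002] yaw to go 0.004 tilt [-0.012 -0.008 -1.   ]
-20 [[0.5518 0.2723]]
-10 [[0.5541 0.2795]]
0 [[0.5547 0.287 ]]
10 [[0.5541 0.2945]]
20 [[0.5635 0.3059]]
```

View pics/o7.png

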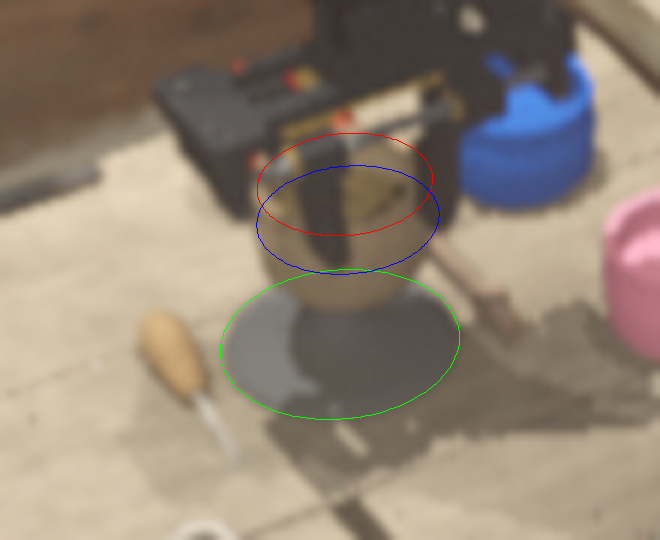

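View pics/o8.png

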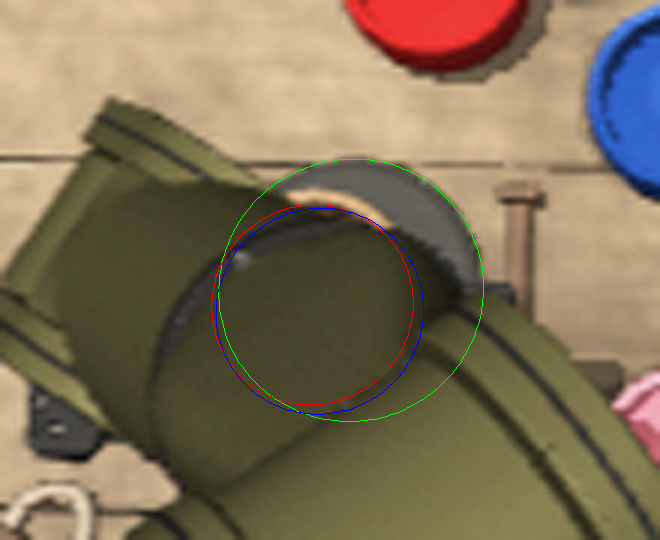

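Request:
play_rows(targets=[{"jaw":0.5,"dx":-0.0015,"dy":0,"dz":0,"yaw":0.002},{"jaw":0.5,"dx":-0.0015,"dy":0,"dz":0,"yaw":0},{"jaw":0.5,"dx":-0.0015,"dy":0,"dz":0,"yaw":0},{"jaw":0.5,"dx":-0.0015,"dy":0,"dz":0,"yaw":0},{"jaw":0.5,"dx":-0.0015,"dy":0,"dz":0,"yaw":0}])

```text
clock: 4.9
tool_pos: [0.48, 0.2863, 0.0849]
eef_rot: [-0.001, 1.0, -0.004, -0.006]
contact_force: [-3.9, -0.1, 3.5]
opening: 0.501
```

```bash
python3 st.py .480 .286 .085
```

```text
clk 4.9 pos [0.48   0.2863 0.0849] F [-3.9  -0.07  3.45] op 0.5006983436068945
tool-frame to go [-0.     -0.0003 -0.0001] yaw to go 0.001 tilt [-0.012 -0.008 -1.   ]
```

Run:
```python
from edge import *
s=snap('scene','scene4')
overlay('scene4',(.508,.2893),(.5242,.292),'pics/o9.png')
s=snap('top','top4')
L=cv2.cvtColor(s['frame'],cv2.COLOR_RGB2LAB)[...,0]
for a in(-20,-10,0,10,20): print(a,edge(s,L,(.5115,.287),.116,.045,.070,[a]).round(4))
P=grid(s);m=near(P,(.53,.286),.06)&(P[...,2]>.09)&(P[...,2]<.13);print(P[m].round(3)[:30])
```

```text
-20 [[0.559  0.2697]]
-10 [[0.5617 0.2782]]
0 [[0.562 0.287]]
10 [[0.5717 0.2976]]
20 [[0.5693 0.308 ]]
[[0.568 0.293 0.114]
 [0.568 0.29  0.117]
 [0.568 0.288 0.117]
 [0.567 0.285 0.122]
 [0.569 0.283 0.113]
 [0.565 0.295 0.117]
 [0.565 0.293 0.116]
 [0.565 0.29  0.117]
 [0.565 0.288 0.118]
 [0.566 0.285 0.115]
 [0.566 0.283 0.115]
 [0.566 0.281 0.114]
 [0.565 0.277 0.119]
 [0.566 0.276 0.114]
 [0.566 0.273 0.116]
 [0.564 0.291 0.109]
 [0.563 0.288 0.114]
 [0.563 0.286 0.113]
 [0.563 0.283 0.114]
 [0.563 0.281 0.113]
 [0.563 0.278 0.117]
 [0.563 0.275 0.115]
 [0.563 0.273 0.115]
 [0.563 0.27  0.116]
 [0.563 0.268 0.116]
 [0.564 0.288 0.095]
 [0.564 0.286 0.093]
 [0.564 0.283 0.093]
 [0.563 0.28  0.1  ]
 [0.562 0.276 0.108]]
```

View pics/o9.png

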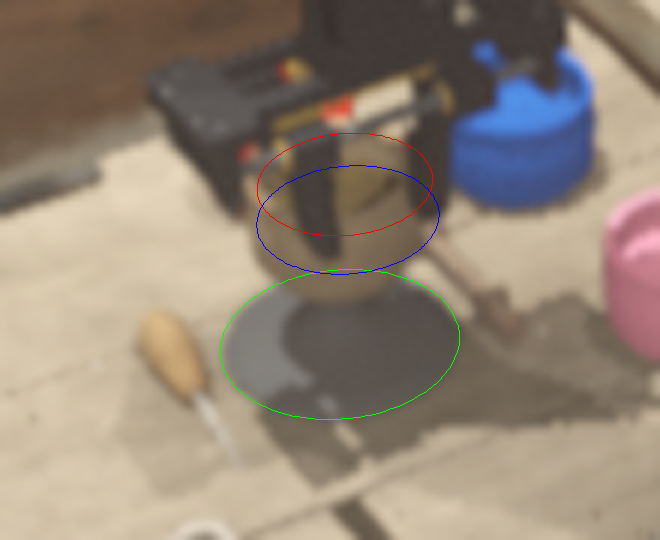

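Request:
play_rows(targets=[{"jaw":0.5,"dx":-0.0012,"dy":0,"dz":0,"yaw":0},{"jaw":0.5,"dx":-0.0012,"dy":0,"dz":0,"yaw":0},{"jaw":0.5,"dx":-0.0012,"dy":0,"dz":0,"yaw":0},{"jaw":0.5,"dx":-0.0012,"dy":0,"dz":0,"yaw":0},{"jaw":0.5,"dx":0,"dy":0,"dz":0,"yaw":0}])

```text
clock: 5.5
tool_pos: [0.4853, 0.2863, 0.0849]
eef_rot: [-0.001, 1.0, -0.004, -0.006]
contact_force: [-3.2, 0.4, 3.6]
opening: 0.498
```

Request:
play_rows(targets=[{"jaw":0.5,"dx":0.01,"dy":0,"dz":0,"yaw":0},{"jaw":0.5,"dx":0.03,"dy":0,"dz":0,"yaw":0},{"jaw":0.5,"dx":0.03,"dy":0,"dz":-0.01,"yaw":0},{"jaw":0.5,"dx":0.03,"dy":0,"dz":-0.03,"yaw":0},{"jaw":0.5,"dx":0.03,"dy":0,"dz":-0.03,"yaw":0}])

```text
clock: 6.0
tool_pos: [0.3594, 0.2858, 0.154]
eef_rot: [0.004, 1.0, -0.003, -0.001]
contact_force: [0.5, 1.0, 0.8]
opening: 0.499
```

```bash
python3 st.py .480 .286 .085;python3 - <<'E'
from edge import *
s=snap('scene','scene5')
s=snap('top','top5')
overlay('top5',(.530,.286),(.532,.2858),'pics/o10.png')
both(s,(.530,.286),(.532,.286),list(range(-150,35,4)))
E
```

```text
clk 6.0 pos [0.3594 0.2858 0.154 ] F [0.49 1.03 0.82] op 0.499469995729479
tool-frame to go [-0.1207  0.0016  0.0688] yaw to go -0.009 tilt [-0.002 -0.005 -1.   ]
foot [array([0.532, 0.286]), np.float64(0.0006), array([0.5321, 0.2855, 0.0596]), np.int64(34)]
rim in [0.5306 0.2868 0.0368] 0.0012 72 off [-0.0014  0.0008]
rim out [0.5307 0.2865 0.0416] 0.0017 72 off [-0.0013  0.0006]
```

View pics/o10.png

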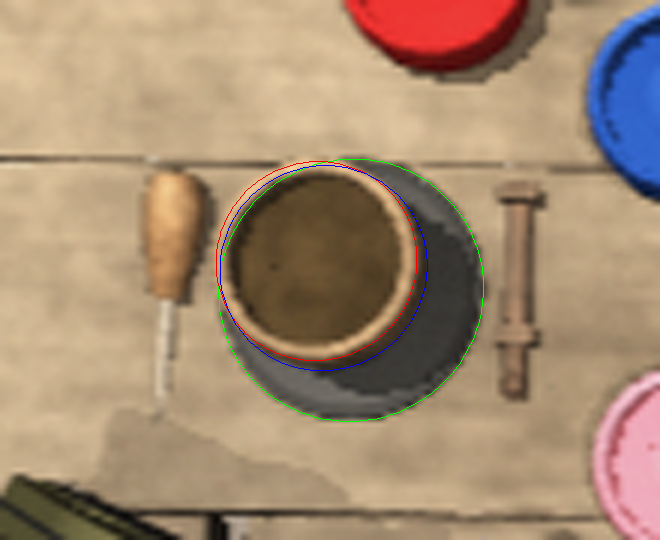

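View pics/scene5.png

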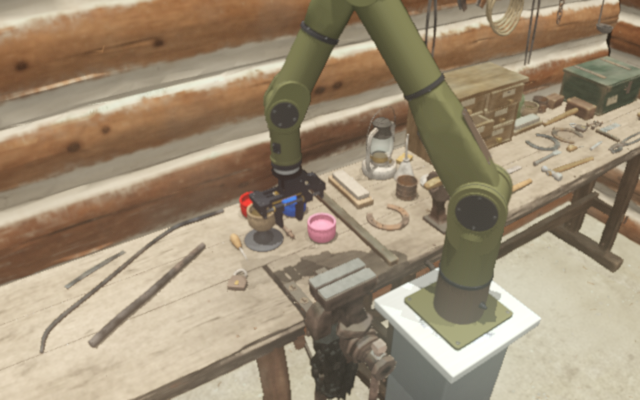

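Request:
play_rows(targets=[{"jaw":0.5,"dx":0,"dy":-0.03,"dz":-0.03,"yaw":0},{"jaw":0.5,"dx":0,"dy":-0.035,"dz":-0.03,"yaw":0},{"jaw":0.5,"dx":0,"dy":-0.035,"dz":-0.03,"yaw":0},{"jaw":0.5,"dx":0,"dy":-0.035,"dz":0,"yaw":0},{"jaw":0.5,"dx":0,"dy":-0.02,"dz":0,"yaw":0}])

```text
clock: 6.6
tool_pos: [0.3638, 0.1323, 0.2488]
eef_rot: [-0.001, 1.0, 0.002, 0.006]
contact_force: [0.3, -0.3, 0.3]
opening: 0.501
```

```bash
python3 st.py .480 .286 .085;python3 - <<'E'
from edge import *
s=snap('top','top6'); s=snap('scene','scene6')
overlay('scene6',(.5307,.2867),(.532,.286),'pics/o11.png')
overlay('scene6',(.524,.292),(.5242,.292),'pics/o12.png')
print('top');both(load('top6'),(.530,.286),(.532,.286),list(range(-180,10,4)))
print('scene');both(s,(.526,.291),(.5242,.292),list(range(60,290,4)))
E
```

```text
clk 6.6 pos [0.3638 0.1323 0.2488] F [ 0.34 -0.34  0.34] op 0.5009866121091044
tool-frame to go [-0.1143  0.1529  0.1659] yaw to go 0.001 tilt [ 0.012  0.004 -1.   ]
top
foot [array([0.532, 0.286]), np.float64(0.0006), array([0.532 , 0.2857, 0.0598]), np.int64(41)]
rim in [0.5306 0.2868 0.0368] 0.0012 72 off [-0.0014  0.0007]
rim out [0.5306 0.2865 0.0416] 0.0017 72 off [-0.0014  0.0004]
scene
foot [array([0.5245, 0.2928]), np.float64(0.0008), array([0.5232, 0.2923, 0.0589]), np.int64(45)]
rim in [0.5274 0.2893 0.0352] 0.002 72 off [ 0.0029 -0.0035]
rim out [0.5255 0.2918 0.0419] 0.0019 71 off [ 0.001  -0.0011]
```

View pics/o12.png

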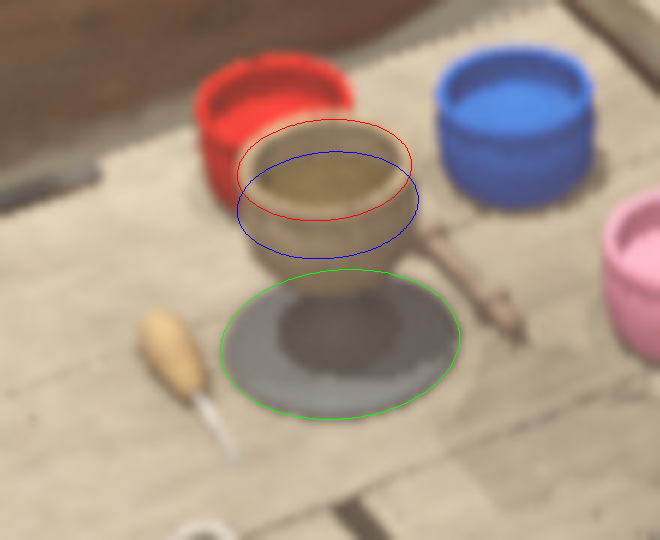

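Run:
```python
from edge import *
a,b=grid(load('top0')),grid(load('top6'))
P=b; m=near(P,(.5306,.2867),.0415)&~near(P,(.5306,.2867),.0375)&(P[...,2]>.105)&(P[...,2]<.125)
q=P[m]; A=np.c_[q[:,:2]-[.5306,.2867],np.ones(len(q))]; print(len(q),np.linalg.lstsq(A,q[:,2],rcond=None)[0])
d=cv2.absdiff(load('top0')['frame'],load('top6')['frame']).max(2)
cv2.imwrite('pics/d.png',np.hstack([d[100:260,180:480]]))
r.finish_job()
```

```text
171 [-0.00674255 -0.0207355   0.11597898]
the job is handed in; nothing more can be done
```

View pics/d.png

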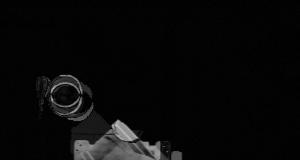

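Run:
```python
from h import *
L=[cv2.resize(load(n)['frame'][165:230,205:290,::-1],None,fx=4.5,fy=4.5,interpolation=cv2.INTER_CUBIC) for n in('top0','top6')]
cv2.imwrite('pics/e.png',np.hstack(L))
for n in ('top0','top1','top2','top3','top5','top6'):
    f=load(n)['frame'].astype(int); h=cv2.cvtColor(load(n)['frame'],cv2.COLOR_RGB2HSV)[165:215,212:232]
    m=(h[...,1]>110)&(h[...,2]>110); v,u=np.nonzero(m); print(n,m.sum(),u.mean()+212,v.mean()+165)
```

```text
top0 150 221.66 186.14
top1 50 221.8 180.28
top2 0 nan nan
top3 0 nan nan
top5 148 220.84459459459458 186.27027027027026
top6 149 220.81879194630872 186.1744966442953<stdin>:6: RuntimeWarning: Mean of empty slice.
  ret = ret.dtype.type(ret / rcount)
```

View pics/e.png

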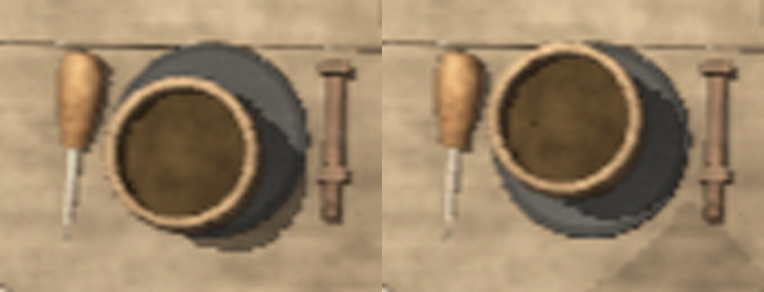

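I tapped the pot about 19 mm towards the stand's axis in small steps, with the half-open fingertips low on its widest part. I then backed off, moved the arm clear and handed the job in at about 6.7 s. No verdict is reported.

- **Centring:** the top view puts the pot's rim centre about 1.5 mm from the stand's axis (-1.4 mm in x, +0.5 mm in y). I stopped there.
- **Level:** the rim stands at 116 mm. A plane fitted to noisy depth readings tilts by 1.2°, and I saw no tipping in the pictures.
- **Stand:** the fitted centre of its foot did not move by more than 0.3 mm.
- **Forces:** I saw at most about 5 N sideways. A steady 3–4 N also acted upward on the fingers, which I put down to friction.

**Disagreements:**
- **Scene camera:** it puts the pot 1 to 4.5 mm off centre on the other side (+1 to +3 mm in x, -1 to -3.5 mm in y). I trusted the top view because a slanted view is more sensitive to height errors.
- **Awl:** its image shifted about 0.8 pixel (about 2 mm) sideways, away from the stand, between the first and last top views. I noticed this only after handing in. By the recorded poses the fingertips stayed several centimetres above and away from it, so it may have rolled or settled on its own, but I can't rule out that it moved.

Between the first and last top views, nothing else showed a visible change in the area I compared. That area did not cover all of the padlock or horseshoe.

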